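# Push the slumped recipe book back against the canisters

## Task

The recipe book has slumped forward and is leaning on the candle in its glass jar. Only by pushing it with the fingers, tip the book back up past upright, so that it ends leaning back against the fronts of the two canisters behind it, still standing on its long edge. Tip it about its foot rather than sliding it: the foot should end within 3 cm of where it was. Do not pick up the book, do not shift or tip the candle, and leave everything else where it is.

Things in the scene. Friction and masses are not known exactly. Their poses are not given: they have to be found in the camera images.
- book: white paperback, blue band, 200 long x 139 high x 16 mm thick, 0.3 kg, loose, on a long edge, leaning about 0.36 rad to the robot on the candle's far rim. Origin: middle of the BACK cover (canister side). x along the long edge to the right, y up the cover, z out of the front cover to the robot. Covers at z = 0 and 16 mm, ends x = -100 and 100, foot y = -69, top y = 70.
- book_foot (a point): middle of the book's lower long edge, 8 mm from either cover. At the start it stands 25 to 75 mm in front of the canisters and need not go closer. Pushed low the book tends to slide; pushed in its upper half, beside the candle, it pivots about its foot.
- book_top (a point): middle of the book's upper long edge, 8 mm from either cover. Pushed past upright, the book tips back by itself until its top rests on the canisters.
- candle: jar candle: a glass tumbler holding pale wax, 76 mm diameter, 90 mm tall, about 0.34 kg, loose, standing between the robot and the book, within 50 mm of the middle of the book's length; its far rim carries the leaning book. Origin: centre of its underside, z up.
- canister_left: square stoneware canister with painted dots and wooden lid, 94 x 94 mm, 132 mm tall, fixed. The left one of the pair behind the book. Origin: centre of its underside; x points away from the book (front face at x = -46 mm), y along the row to the left, z up.
- canister_right: the same canister, right one of the pair, fixed, 105 mm from the left one along the row with its front in the same plane. Same axes; origin at the centre of its underside.
- spice: spice jar with red cap, 45 mm diameter, 106 mm tall, beside the left canister; origin at the centre of its underside. A bystander.
- honey: honey jar with green lid, 70 mm diameter, 101 mm tall, on the right of the worktop; origin at the centre of its underside. A bystander.
- timer: round kitchen timer, 66 mm diameter, 57 mm tall, on the right of the worktop; origin at the centre of its underside. A bystander.
- mug: mug with a handle, 80 x 120 mm, 101 mm tall, on the right of the worktop; origin at the centre of its underside. A bystander.

How it is judged:
By the outcome, as a careful person would: the job done as asked, in the order asked, and still so for the second after the job is handed in, with the robot touching nothing.
It also fails if it takes over 35 s, if anything falls off the work surface, if the arm or the gripper's body presses on something with over 40 N, if the wrist force passes 120 N, or if a joint passes its speed limit or range.

## Robot

A 7-joint arm with a two-finger parallel gripper is mounted at the origin on a cart in front of the work surface, level with it; the furniture and walls round the work are solid. World frame = base frame: x ahead of the robot, y to its left, z up, the work surface at z = 0. Lengths are in m, angles in rad, forces in N, time in s.
With the tool pointing down it reaches from about 0.4 to 0.9 m from the base axis. Payload 5.5 kg.
Tool frame: the origin (TCP) lies on the centre line of the jaws, within the pads' length; the fingertips stand 8 mm ahead of it and the grasp point (between the pads) lies 11 mm behind it; z points along the fingers, y is the line along which they close (so a half turn about z gives the same grasp; the last joint's range is limited). The gripper opens to 85 mm and grips with 20 to 120 N. Pads are 22 mm wide; open, the fingers measure 114 mm over their backs; the gripper's body (76 mm by 85 mm) begins 54 mm behind the grasp point. The pads swing forward as they close: fully open they stand 13 mm farther back than shut.
Start: joints at [-1.083, 0.501, -0.427, 1.55, 0.221, 1.138, -0.21], TCP at [0.145, 0.634, 0.239] pointing down, gripper open.
Joint ranges: [-2.88, 2.88], [-0.31, 2.03], [-1.54, 1.56], [0.2, 2.42], [-1.41, 4.55], [0.19, 2.02], [-2.57, 2.57]. Speed limits (rad/s): [2.57, 2.57, 3.14, 3.14, 3.14, 3.14, 3.14].

## Interface

Orientations are given as a unit quaternion [w, x, y, z].
In Python, from station import sense, read_camera, sign_off gives the robot as it stands.
- The arm moves only by the shell command python3 -m handwheel 'ROWS' [FORCE]. ROWS is JSON, a list that holds one entry, the list of rows, each a list of 5 numbers: the shift along the tool's x, y, z in m, then the turn about the tool's z in degrees, then the finger opening in m, from 0 to 0.0854. A call has 1 to 20 rows; each row is the pose to reach, as a shift and turn from the pose commanded when the call began, along the tool's axes at that moment; what a row does not reach only later rows make up. A row lasts 1/10 s, in which the tool goes at most 50 mm and 8.59 degrees, less where a joint would pass 70% of its speed; a pose out of reach is approached as far as the arm can. A call with a gripper value outside its range is refused whole. The fingers move at their own pace and stop on an object; FORCE is the grip in N (left out, the last holds). Time passes only in rows, so rows that repeat a pose let the fingers close. It gives the time, the measured TCP pose, the force, the opening and the grip force at its end, in the units of the state.
- sense(): the state, without advancing time (a new reading comes with each control period).
- read_camera(name): name is "scene" or "side" or "wrist"; returns a dict with "image" (384x512x3 uint8, red, green, blue), "range_z" (384x512 float32, m along the optical axis (not along the pixel's ray), 0 where there is no reading), "fovy" (degrees; the focal length in pixels is half the picture's height over the tangent of half this angle, whatever the lens; pixels are square), "cx", "cy" (the principal point, pixels), "R" (3x3) and "t" (3): a world point X has camera coordinates R X + t; the wrist camera has in their place "T_tool_cam" (4x4, takes a point from camera to tool coordinates, whose origin is the TCP and whose axes are the flange's). Camera axes: x right, y down, z forward; pixel columns grow to the right and rows downward; lengths in m; the calibration is good to about 2 mm. A picture is of the moment at which its call begins: read the wrist's pose just before it.
- sign_off(): hands the job in; it is judged then, once.
The state is a dict: "t": time; "joints": joint angles; "qd": joint speeds; "joint_torque": joint torques, N m; "eef_pos": TCP position; "tool_rot": TCP orientation; "force": force on the tool from outside, world axes, zero at the start; "torque": the same for the moment, N m; "finger_gap": finger opening in m; "grasp_force": force on a finger pad.
Only numpy, scipy, OpenCV 4.12 (cv2) and the standard library are available. Lean on these libraries where they do the work, as an engineer would, in place of code of your own. Each camera call takes 0.05 s, during which the arm holds its last target. There are 200 camera calls.

## Working session

There is one attempt and no reset: what is moved stays moved. The work goes in short steps, Python scripts to look and compute and a shell command to move; the robot and the scene stay as the last step left them, time stands still between calls to the robot, and variables do not carry over. Pictures are saved under pics/ and viewed, at most 10 in all, crops included, and the job is handed in when it is done.

```bash
mkdir -p pics
cat > h.py <<'E'
import numpy as np, cv2
from station import sense, read_camera, sign_off
def pts(c):
    h,w=c["range_z"].shape; f=h/2/np.tan(np.radians(c["fovy"])/2)
    v,u=np.mgrid[:h,:w]; z=c["range_z"]
    P=np.stack([(u-c["cx"])/f*z,(v-c["cy"])/f*z,z],-1)
    return (P-c["t"])@c["R"]
E
python3 - <<'E'
from h import *
s=sense();print(s)
ims=[]
for n in("scene","side"):
    c=read_camera(n);np.save(f"{n}.npy",c,allow_pickle=True);cv2.imwrite(f"pics/{n}0.png",c["image"][:,:,::-1]);print(n,c["fovy"],c["cx"],c["cy"],-c["R"].T@c["t"],c["R"][2],(c["range_z"]>0).mean())
E
```

```text
{'t': 0.0, 'joints': array([-1.08282748,  0.50188745, -0.42679662,  1.55145614,  0.22081315,
        1.13830694, -0.21029118]), 'qd': array([ 0.0007503 , -0.00021381,  0.00034845, -0.00098828,  0.00090685,
       -0.00040048, -0.00050547]), 'joint_torque': array([-2.43108207e-04, -5.69510436e+01, -5.81607252e+00, -2.80939329e+01,
        1.06758520e-02,  1.16550460e-02, -1.76078032e-05]), 'eef_pos': array([0.14476314, 0.63296947, 0.23823243]), 'tool_rot': array([-1.44197569e-04,  1.12110590e-01,  9.93695235e-01, -9.87556032e-04]), 'force': array([0.33989445, 1.06195031, 0.2817966 ]), 'torque': array([0.00753793, 0.01625657, 0.02153178]), 'grasp_force': 0.0, 'finger_gap': 0.08545410814665255}
scene 56.56718586859094 250.65864733586082 191.62181346347333 [ 0.02195612 -0.58707125  1.01657471] [ 0.45040115  0.47489599 -0.75605066] 0.9682261149088541
side 49.98274012373181 247.31808093959322 195.75101803157668 [1.16091488 1.14426381 0.82915275] [-0.40564669 -0.77823785 -0.47937106] 0.8184458414713541
```

View pics/scene0.png

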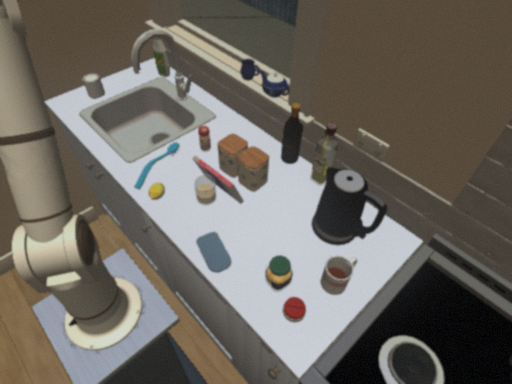

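View pics/side0.png

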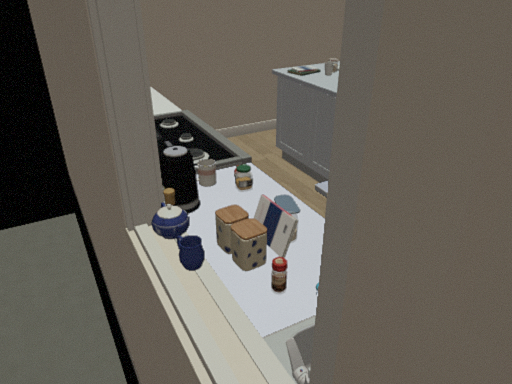

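The scene view shows the candle at about (205,190). The book's red edge runs from (195,158) to (241,200), with canister lids at (233,143) and (253,157) and the spice jar at (204,137). In the side view the back cover is around (275,225) and the canisters around (240,235).

Run:
```python
from h import *
S=np.load("scene.npy",allow_pickle=True).item();D=np.load("side.npy",allow_pickle=True).item()
P=pts(S);Q=pts(D)
hs=cv2.cvtColor(S["image"],cv2.COLOR_RGB2HSV);hd=cv2.cvtColor(D["image"],cv2.COLOR_RGB2HSV)
for n,A,u,v in[("candle",P,205,184),("cb",P,205,195),("lidL",P,233,142),("lidR",P,253,156),("spice",P,204,130),("lidLs",Q,249,230),("lidRs",Q,232,215),("table",P,180,210)]:
    print(n,A[v,u].round(3))
# red edge of book, scene
m=(hs[...,1]>110)&((hs[...,0]<10)|(hs[...,0]>170));m[:150]=0;m[210:]=0;m[:,:190]=0;m[:,245:]=0
m&=(P[...,2]>.09)
E=P[m];c=E.mean(0);d=np.linalg.svd(E-c)[2][0];print("edge",m.sum(),c,d,((E-c)@d).min(),((E-c)@d).max())
v,u=np.nonzero(m);print(u.min(),u.max(),v.min(),v.max())
# back cover, side
m=np.zeros(Q.shape[:2],bool);m[195:255,250:300]=1
m&=(Q[...,2]>.015)
print([ (i,Q[i[1],i[0]].round(3)) for i in [(262,200),(266,215),(275,225),(285,235),(290,245),(272,200),(293,215),(260,197),(280,240)]])
# candle points
cm=np.zeros_like(m);cm[172:206,190:220]=1;cm&=(P[...,2]>.015)&(P[...,2]<.1)
C=P[cm];print("candle",cm.sum(),C[:,2].max(),C.min(0),C.max(0))
top=C[C[:,2]>.07];print(top.mean(0),top.min(0),top.max(0))
a=cv2.resize(S["image"][120:220,150:290],None,fx=5.5,fy=5.5,interpolation=cv2.INTER_CUBIC);cv2.imwrite("pics/s1.png",a[:,:,::-1])
```

```text
candle [0.503 0.164 0.043]
cb [0.463 0.111 0.059]
lidL [0.664 0.19  0.135]
lidR [0.67  0.088 0.131]
spice [0.646 0.345 0.107]
lidLs [0.669 0.21  0.133]
lidRs [0.675 0.103 0.131]
table [0.379 0.156 0.003]
edge 132 [0.51041998 0.10579596 0.13939505] [ 0.36849042  0.64238648 -0.67197799] -1.2145282016641699 0.061073600696541164
199 231 161 186
[((262, 200), array([0.531, 0.046, 0.121])), ((266, 215), array([0.542, 0.096, 0.089])), ((275, 225), array([0.54 , 0.153, 0.079])), ((285, 235), array([0.537, 0.211, 0.073])), ((290, 245), array([0.497, 0.185, 0.003])), ((272, 200), array([0.508, 0.078, 0.13 ])), ((293, 215), array([0.454, 0.131, 0.082])), ((260, 197), array([0.528, 0.027, 0.123])), ((280, 240), array([0.551, 0.204, 0.054]))]
candle 588 0.0992812643616262 [0.4448012  0.10014193 0.01519721] [0.54864855 0.23043179 0.09928126]
[0.48833305 0.13810771 0.08244418] [0.4454651  0.10014193 0.07011028] [0.529651   0.18993296 0.09928126]
```

View pics/s1.png

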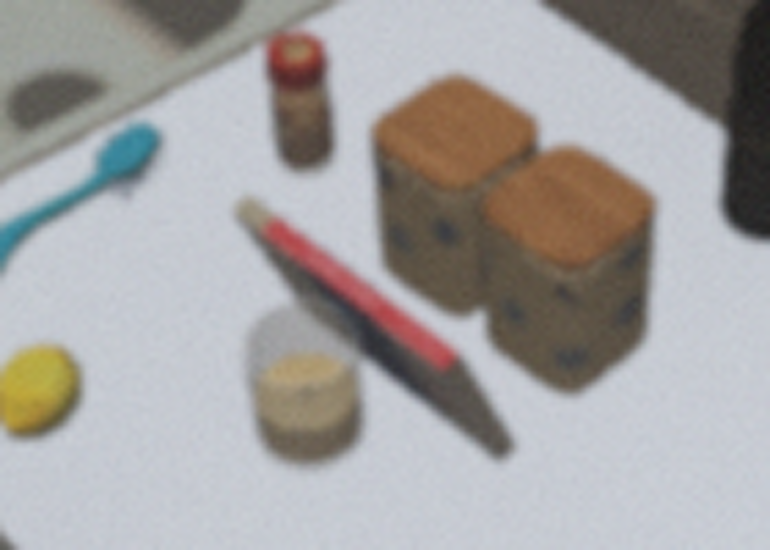

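The crop shows the candle rim centred at crop (303,340), scene pixel (205.1,181.8). The red top edge runs from crop (265,225) to (455,360), the book's right foot corner is at about (503,452), and the front cover faces the candle.

```bash
cat >> h.py <<'E'
def ray(c,u,v,z):
    f=c["range_z"].shape[0]/2/np.tan(np.radians(c["fovy"])/2)
    d=np.array([(u-c["cx"])/f,(v-c["cy"])/f,1])@c["R"]; o=-c["R"].T@c["t"]
    return o+d*(z-o[2])/d[2]
def proj(c,X):
    f=c["range_z"].shape[0]/2/np.tan(np.radians(c["fovy"])/2)
    p=c["R"]@X+c["t"]; return p[:2]/p[2]*f+[c["cx"],c["cy"]]
E
python3 - <<'E'
from h import *
S=np.load("scene.npy",allow_pickle=True).item();D=np.load("side.npy",allow_pickle=True).item()
cr=lambda x,y,z:ray(S,150+x/5.5,120+y/5.5,z).round(3)
print("rim",cr(303,340,.09),"wax bottom near",cr(307,461,0))
print("top L far",cr(265,208,.135),"L end",cr(240,210,.135),"R top",cr(458,358,.135),"R foot front",cr(503,457,0))
for n,q in dict(L=[(375,130),(455,75),(535,130),(455,188)],R=[(483,205),(570,147),(653,208),(570,268)]).items():
    print(n,[cr(*a,.132) for a in q])
Q=pts(D);m=np.zeros(Q.shape[:2],bool);m[195:260,250:302]=1;m&=(Q[...,2]>.012)&(Q[...,2]<.125)&(Q[...,0]<.60)&(Q[...,0]>.46)
X=Q[m];best=0;r=np.random.default_rng(0)
for _ in range(500):
    a=X[r.choice(len(X),3,0)];n=np.cross(a[1]-a[0],a[2]-a[0]);n/=np.linalg.norm(n)+1e-9
    i=abs((X-a[0])@n)<.004
    if i.sum()>best:best=i.sum();I=i
X=X[I];c=X.mean(0);n=np.linalg.svd(X-c)[2][2];n*=np.sign(n[2]);print("back",best,m.sum(),c,n,"tilt",np.arcsin(n[2]),"yaw",np.arctan2(n[1],n[0]))
e=np.cross([0,0,1],n);e/=np.linalg.norm(e);up=np.cross(n,e);print("e",e,"up",up,np.percentile((X-c)@e,[1,99]),np.percentile((X-c)@up,[1,99]))
s=-c[2]/up[2];print("foot line back pt",c+up*s)
a=cv2.resize(D["image"][180:290,190:330],None,fx=5.5,fy=5.5,interpolation=cv2.INTER_CUBIC);cv2.imwrite("pics/d1.png",a[:,:,::-1])
E
```

```text
rim [0.486 0.136 0.09 ] wax bottom near [0.466 0.118 0.   ]
top L far [0.517 0.209 0.135] L end [0.504 0.218 0.135] R top [0.524 0.027 0.135] R foot front [0.565 0.033 0.   ]
L [array([0.62 , 0.222, 0.132]), array([0.697, 0.229, 0.132]), array([0.7  , 0.15 , 0.132]), array([0.622, 0.143, 0.132])]
R [array([0.625, 0.119, 0.132]), array([0.705, 0.122, 0.132]), array([0.705, 0.042, 0.132]), array([0.628, 0.039, 0.132])]
back 1085 1276 [0.54325128 0.15069632 0.07608695] [0.93550023 0.04984573 0.3497924 ] tilt 0.3573494974290944 yaw 0.05323210231519951
e [-0.05320697  0.99858351  0.        ] up [-0.34929692 -0.01861139  0.93682724] [-0.1153084   0.08231129] [-0.06558927  0.05100508]
foot line back pt [0.57162038 0.1522079  0.        ]
```

View pics/d1.png

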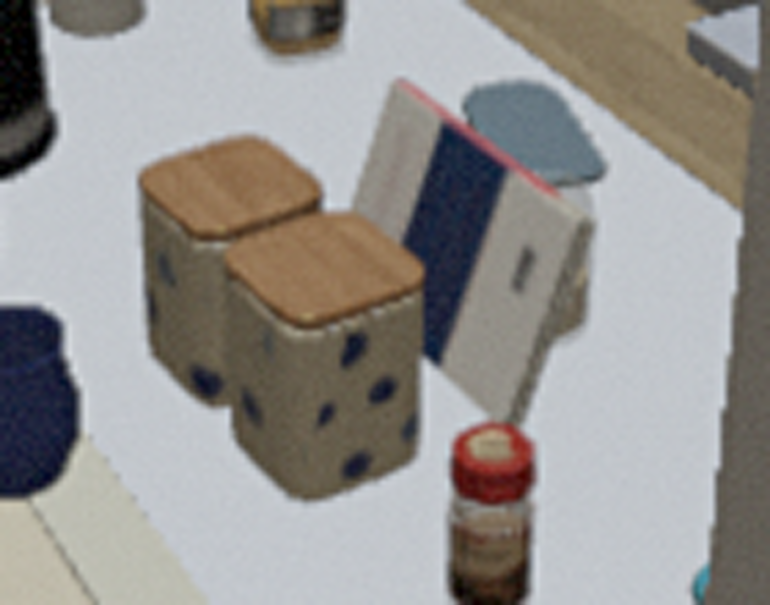

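The book's plane, foot, candle and canisters are all located. Book foot is at x≈0.562, centre y≈0.135, leaning 0.357 rad with yaw 0.053. I'll push with the open fingers straddling above and beside the candle, with the jaw line parallel to the book.

```bash
python3 -m handwheel '[[[-0.02,-0.021,0,-1,0.085],[-0.05,-0.052,0,-2,0.085],[-0.08,-0.084,0,-3,0.085],[-0.11,-0.115,0,-5,0.085],[-0.14,-0.146,0,-6,0.085],[-0.17,-0.178,0,-7,0.085],[-0.2,-0.21,0,-8,0.085],[-0.23,-0.24,0,-9,0.085],[-0.26,-0.272,0,-11,0.085],[-0.29,-0.303,0,-12,0.085],[-0.32,-0.335,0,-13,0.085],[-0.35,-0.366,0,-14,0.085],[-0.375,-0.392,0,-15,0.085],[-0.39,-0.408,0,-16,0.085],[-0.4,-0.418,0,-16,0.085],[-0.4,-0.418,0,-16,0.085],[-0.4,-0.418,0,-16,0.085]]]'
python3 - <<'E'
from h import *
from scipy.spatial.transform import Rotation as R
s=sense();q=s["tool_rot"];M=R.from_quat([*q[1:],q[0]]).as_matrix();print(s["t"],s["eef_pos"],M.round(3).tolist())
c=read_camera("wrist");cv2.imwrite("pics/w1.png",c["image"][:,:,::-1])
T=c["T_tool_cam"];f=192/np.tan(np.radians(c["fovy"])/2)
print(T.round(3))
E
```

```text
t: 1.8
eef_pos: [0.4411, 0.1374, 0.239]
tool_rot: [-0.0, -0.027, 1.0, 0.0]
force: [-0.1, 0.2, -0.5]
finger_gap: 0.0847
grasp_force: 0.0
1.8 [0.44112358 0.13739233 0.23902092] [[-0.999, -0.054, -0.001], [-0.054, 0.999, 0.0], [0.001, 0.0, -1.0]]
[[ 0.    -0.96  -0.28   0.073]
 [ 1.     0.     0.001  0.001]
 [-0.001 -0.28   0.96  -0.136]
 [ 0.     0.     0.     1.   ]]
```

View pics/w1.png

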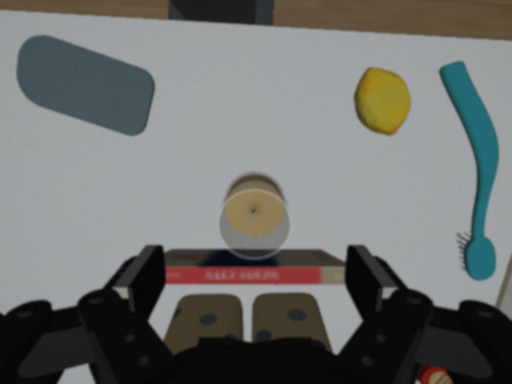

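The wrist view shows the candle at (255,210) and the book's top edge at (165–345, 275), both centred between the open fingers and parallel to the jaw line. Next I descend to fingertip height just above the candle rim and approach.

```bash
python3 -m handwheel '[[[0,0,0.03,0,0.085],[0,0,0.06,0,0.085],[0,0,0.09,0,0.085],[0,0,0.115,0,0.085],[0,0,0.128,0,0.085],[0,0,0.13,0,0.085],[0,0,0.13,0,0.085],[-0.01,0,0.13,0,0.085],[-0.02,0,0.13,0,0.085],[-0.03,0,0.13,0,0.085],[-0.036,0,0.13,0,0.085],[-0.042,0,0.13,0,0.085],[-0.046,0,0.13,0,0.085],[-0.05,0,0.13,0,0.085],[-0.05,0,0.13,0,0.085]]]'
python3 - <<'E'
from h import *
c=read_camera("side");cv2.imwrite("pics/d2.png",cv2.resize(c["image"][150:290,190:330],None,fx=4.2,fy=4.2,interpolation=cv2.INTER_CUBIC)[:,:,::-1])
E
```

```text
t: 3.35
eef_pos: [0.492, 0.1398, 0.1093]
tool_rot: [0.0, -0.027, 1.0, 0.0]
force: [0.2, -0.1, -0.3]
finger_gap: 0.0849
grasp_force: 0.0
```

View pics/d2.png

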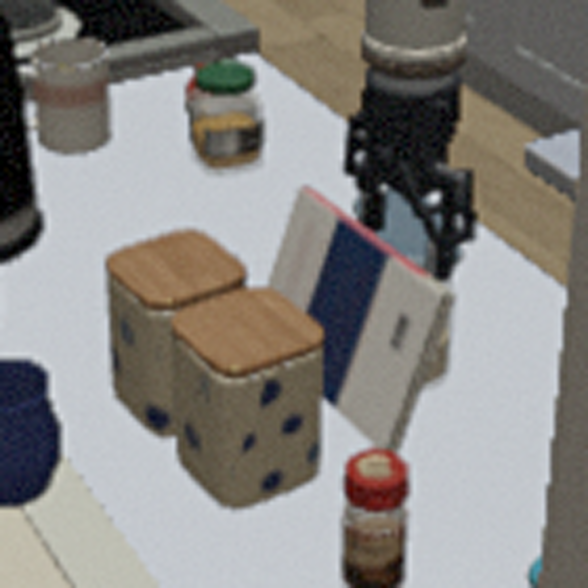

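The side view shows the gripper's fingers (crop ~(410,230)) just in front of the book's top edge, with the book still leaning. Now the first part of the push.

```bash
python3 -m handwheel '[[[-0.004,0,0,0,0.085],[-0.008,0,0,0,0.085],[-0.012,0,0,0,0.085],[-0.016,0,0,0,0.085],[-0.02,0,0,0,0.085],[-0.024,0,0,0,0.085],[-0.028,0,0,0,0.085],[-0.032,0,0,0,0.085],[-0.036,0,0,0,0.085],[-0.036,0,0,0,0.085]]]'
python3 - <<'E'
from h import *
c=read_camera("side");np.save("side2.npy",c,allow_pickle=True);cv2.imwrite("pics/d3.png",cv2.resize(c["image"][150:290,190:330],None,fx=4.2,fy=4.2,interpolation=cv2.INTER_CUBIC)[:,:,::-1])
E
```

```text
t: 4.4
eef_pos: [0.5282, 0.1418, 0.1093]
tool_rot: [0.0, -0.027, 1.0, 0.0]
force: [0.7, 0.2, -0.2]
finger_gap: 0.0851
grasp_force: 0.0
```

View pics/d3.png

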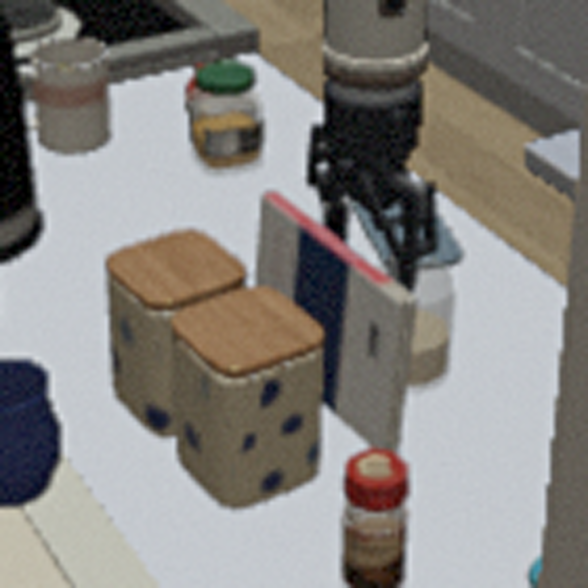

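The book is now nearly upright: its left end runs from (410,290) to (395,450), and the foot corner is unmoved. I continue past upright.

```bash
python3 -m handwheel '[[[-0.003,0,0,0,0.085],[-0.006,0,0,0,0.085],[-0.009,0,0,0,0.085],[-0.012,0,0,0,0.085],[-0.015,0,0,0,0.085],[-0.018,0,0,0,0.085],[-0.021,0,0,0,0.085],[-0.024,0,0,0,0.085],[-0.027,0,0,0,0.085],[-0.03,0,0,0,0.085],[-0.033,0,0,0,0.085],[-0.036,0,0,0,0.085],[-0.039,0,0,0,0.085],[-0.042,0,0,0,0.085],[-0.042,0,0,0,0.085],[-0.042,0,0,0,0.085]]]'
python3 - <<'E'
from h import *
c=read_camera("side");np.save("side3.npy",c,allow_pickle=True);cv2.imwrite("pics/d4.png",cv2.resize(c["image"][150:290,190:330],None,fx=4.2,fy=4.2,interpolation=cv2.INTER_CUBIC)[:,:,::-1])
E
```

```text
t: 6.05
eef_pos: [0.5694, 0.144, 0.1092]
tool_rot: [-0.0, -0.027, 1.0, -0.0]
force: [0.3, 0.4, -0.3]
finger_gap: 0.0846
grasp_force: 0.0
```

View pics/d4.png

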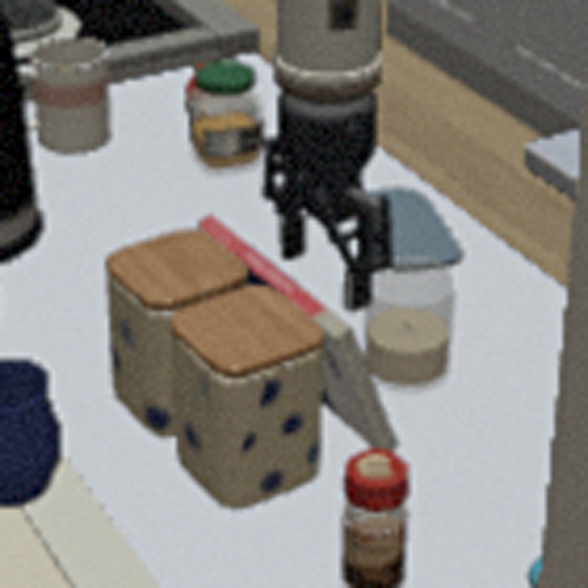

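The book now leans on the canisters' fronts, with its top edge running from (205,220) to (345,330). Its foot corner is still near (390,445), and the candle is standing. I withdraw back and up, then check.

```bash
python3 -m handwheel '[[[0.003,0,-0.005,0,0.085],[0.008,0,-0.02,0,0.085],[0.015,0,-0.04,0,0.085],[0.03,0,-0.07,0,0.085],[0.06,0,-0.1,0,0.085],[0.09,0,-0.13,0,0.085],[0.11,0,-0.15,0,0.085],[0.12,0,-0.16,0,0.085],[0.12,0,-0.16,0,0.085],[0.12,0,-0.16,0,0.085],[0.12,0,-0.16,0,0.085]]]'
python3 - <<'E'
from h import *
c=read_camera("scene");a=np.load("scene.npy",allow_pickle=True).item()["image"]
i=np.hstack([cv2.resize(x[115:215,170:280],None,fx=3.6,fy=3.6,interpolation=cv2.INTER_CUBIC) for x in(a,c["image"])])
cv2.imwrite("pics/s2.png",i[:,:,::-1])
d=read_camera("side");Q=pts(d);a=np.load("side.npy",allow_pickle=True).item()["image"]
i=np.hstack([cv2.resize(x[180:290,200:310],None,fx=3.6,fy=3.6,interpolation=cv2.INTER_CUBIC) for x in(a,d["image"])])
cv2.imwrite("pics/d5.png",i[:,:,::-1])
E
```

```text
t: 7.2
eef_pos: [0.4499, 0.1372, 0.2683]
tool_rot: [-0.001, -0.027, 1.0, -0.0]
force: [0.6, -0.4, -0.4]
finger_gap: 0.0848
grasp_force: 0.0
```

View pics/s2.png

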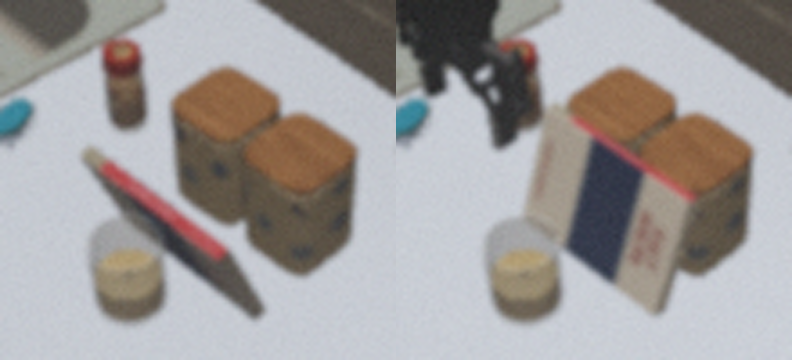

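View pics/d5.png

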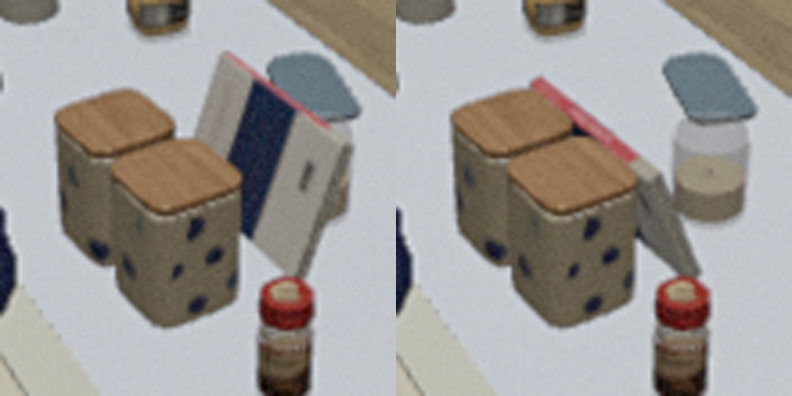

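The before/after pairs show the book leaning back on both canisters. Its right foot corner is at (262,316) before and (262,312) after, so it moved under 5 mm. The candle stays at (128,285) and the spice jar is unchanged. The robot is clear, so I'm handing in.

```bash
python3 -c "from station import sign_off;print(sign_off())"
```

```text
the job is handed in; nothing more can be done
None
```

The book was tipped up past upright by finger pushing alone and now leans back against both canisters. In the camera images its foot moved by under 5 mm, the candle, spice jar and canisters look unmoved, and the job was handed in after about 7 s with the robot touching nothing.

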